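# Build a heating hearth for the copper bangle

## Robot

A 6-joint arm with a two-finger parallel gripper is mounted at the origin on a cart in front of the work surface, level with it; the furniture and walls round the work are solid. World frame = base frame: x ahead of the robot, y to its left, z up, the work surface at z = 0. Lengths are in mm, angles in rad, forces in N, time in s.
With the tool pointing down it reaches from about 275 to 750 mm from the base axis. Payload 10.2 kg.
Tool frame: the origin (TCP) lies midway between the tips of the shut fingers; the grasp point (between the pads) lies 19 mm behind it (ctrl.grasp_offset is the distance from the TCP to the grasp point, in mm); z points along the fingers, y is the line along which they close (so a half turn about z gives the same grasp; the last joint's range is limited). The gripper opens to 85 mm and grips with 20 to 120 N. Pads are 22 mm wide; open, the fingers measure 114 mm over their backs; the gripper's body (76 mm by 85 mm) begins 54 mm behind the grasp point. The pads swing forward as they close: fully open they stand 13 mm farther back than shut.
Start: joints at [-1.37, 0.313, 1.498, -0, 1.331, -0.223], TCP at [215.883, -478.566, 231.294] pointing down, gripper open.
Joint ranges: [-2.94, 2.94], [-0.97, 2.17], [0.19, 2.56], [-1.23, 4.37], [0.02, 3.11], [-2.88, 2.88]. Speed limits (rad/s): [2.39, 2.39, 3.01, 3.14, 3.14, 3.14].

## Interface

Orientations are given as a unit quaternion [w, x, y, z].
In Python, from rig import ctrl, viewer, models gives the robot as it stands. The module is installed in compiled form; this text tells all that it offers.
- The arm moves only by the shell command python3 -m pendant 'ROWS' [OPENING] [FORCE]. ROWS is text: rows parted by semicolons, each of 4 numbers parted by spaces: the shift along the tool's x, y, z in m, then the turn about the tool's z in rad. In form: x y z yaw; .... A call has 1 to 10 rows; each row shifts and turns the commanded pose from where the row before left it, along the tool's axes as they then stand; what a row does not reach is not made up. A row lasts 1/8 s, in which the tool goes at most 62.5 mm and 10.7 degrees, less where a joint would pass 70% of its speed; a pose out of reach is approached as far as the arm can. A call is refused whole if a number of a shift passes 0.0625 or a number of a turn 0.188, either way. A call with a gripper value outside its range is refused whole. OPENING is the opening, from 0 (shut) to 1 (fully open), set as the call begins (- or left out, the last holds). The fingers move at their own pace and stop on an object; FORCE is the grip in N (left out, the last holds). Time passes only in rows, so rows that do not move let the fingers close. It gives the time, the measured TCP pose, the force, the opening and the grip force at its end, in the units of the state.
- ctrl.sense(): the state, without advancing time (a new reading comes with each control period).
- viewer.capture(name): name is "scene" or "top"; returns a dict with "color" (400x640x3 uint8, red, green, blue), "vertical_fov" (degrees; the focal length in pixels is half the picture's height over the tangent of half this angle, whatever the lens; pixels are square), "cx", "cy" (the principal point, pixels), "pose" (4x4, takes a point from camera to world coordinates). Camera axes: x right, y down, z forward; pixel columns grow to the right and rows downward; lengths in mm; the calibration is good to about 2 mm. A picture is of the moment at which its call begins. There is no depth.
- ctrl.finish_job(): hands the job in; it is judged then, once.
Trained networks look in the newest picture that a camera, given by its name, has taken for a name from the list of things; names that differ only in an ending like _2 or _b are one class to them, and where a whole thing is asked for, a point or a joint stands for the part that bears it (a point fixed in the world has none). Each returns a list of dicts, best first, with "p" (0 to 1); they miss things now and then, are a little off and sometimes report something else, mostly with a low value. They report only what shows in the picture. A call takes as long as a camera call. They do not tell look-alikes from the thing itself.
- models.boxes_of(camera, query): "at" ([x, y, z] in mm, in world coordinates, good to about 4 mm: the middle of the surface that is visible of it).
The state is a dict: "time_s": time; "joints": joint angles; "dq": joint speeds; "tau": joint torques, N m; "eef_pos": TCP position; "ee_rot": TCP orientation; "force": force on the tool from outside, world axes, zero at the start; "wrist_torque": the same for the moment, N m; "grip_width": opening from 0.0 (shut) to 1.0 (fully open); "grip_force": force on a finger pad.
Only numpy, scipy, OpenCV 4.12 (cv2) and the standard library are available. Lean on these libraries where they do the work, as an engineer would, in place of code of your own. Each camera call takes 0.05 s, during which the arm holds its last target. There are 200 camera calls.

## Task

Set up the soldering board to heat-colour the copper bangle: take the brass cap off the spirit burner and stand it on the board, clear of the hearth; stand the burner on the board in front of the middle of the brick that already stands there, and the loose brick on edge in front of the burner, parallel to the standing brick and in line with it end to end, with the burner midway between the two. Lay the steel grate level across the tops of both bricks, spaced so that its ends come about flush with their outer faces, and the copper bangle flat on the grate, both centred over the burner. Leave the standing brick and the steel bangle where they are.

Things in the scene. Friction and masses are not known exactly. Their poses are not given: they have to be found in the camera images.
- board: Pale soldering millboard lying on the bench, fixed; 212 x 345 mm, top surface 8.5 mm above the bench. Origin: centre of its underside. x along the 212 mm side, y along the 345 mm side and away from the robot; z up.
- standing_brick_mid (a point): Centre of the firebrick that stands on edge on the far part of the board: pale, scorched, 31 mm thick, 166 mm long, 102 mm high, 0.32 kg, loose. x points up, y along its 166 mm length, z along its 31 mm thickness and towards the robot: the hearth is built on this +z side. Centre 51 mm above the board.
- loose_brick_mid (a point): Centre of the loose firebrick, standing on edge on the bench away from the board; same size (31 mm thick, 166 mm long, 102 mm high, 0.32 kg) and same axes: x up, y along its length, z along its thickness (its two big faces are alike). Grip it across the 31 mm thickness near its top.
- burner: Spirit burner: aluminium can 52 mm across, straight-sided from the bottom to 58 mm, shoulder to 64 mm, brass collar 33 mm across to 68.5 mm, wick tube 12.5 mm across and wick to 80.5 mm. Loose, 0.16 kg, round. Origin: centre of its underside, z up.
- cap: Brass snuffer cap, at the start standing loose over the burner's wick tube on its collar: a cup upside down, 25.5 mm across, 25.5 mm high with a small 2 mm button on top, inside 20 mm wide and 22 mm deep; 0.02 kg. Origin: centre of its open underside, z up.
- grate: Flat steel heating grate, a flat-bar frame with wire mesh: 160 mm long (x), 64 mm wide (y), 8 mm thick, 0.15 kg, loose, lying on the bench. Origin: centre of its underside, z up; the mesh is flush with the top.
- copper_bangle: The copper bangle: a single closed ring of copper-coloured wire lying flat, round wire 6 mm thick, 66 mm across outside, 54 mm inside, 0.05 kg. Origin: centre of the ring at its underside, z up.
- steel_bangle: Look-alike to leave alone: a silvery, slightly oval wire bangle lying flat, 71 x 76 mm outside, 4 mm thick. Origin: centre at its underside.
- copper_coil: Look-alike, not part of the job, fixed: a coil of several turns of copper wire lying flat, 67 mm across, 8 mm thick in all, thin wire. Origin: centre at its underside.
Mind the look-alikes: they are no part of the job. What is shaped like the burner but green is not meant.

How it is judged:
By the outcome, as a careful person would: the job done as asked, in the order asked, and still so for the second after the job is handed in, with the robot touching nothing.
It also fails if it takes over 115 s, if anything falls off the work surface, if the arm or the gripper's body presses on something with over 40 N, if the wrist force passes 120 N, or if a joint passes its speed limit or range.

## Working session

There is one attempt and no reset: what is moved stays moved. The work goes in short steps, Python scripts to look and compute and a shell command to move; the robot and the scene stay as the last step left them, time stands still between calls to the robot, and variables do not carry over. Pictures are saved under pics/ and viewed, at most 14 in all, crops included, and the job is handed in when it is done.

```bash
mkdir -p pics
cat > h.py <<'E'
import numpy as np, cv2
from rig import ctrl, viewer, models
def cap(n,f=None):
    c=viewer.capture(n)
    if f: cv2.imwrite(f,c["color"][:,:,::-1])
    return c
def K(c):
    f=200/np.tan(np.radians(c["vertical_fov"])/2); return f,c["cx"],c["cy"]
def ray(c,u,v,z):
    f,cx,cy=K(c);T=np.array(c["pose"]);d=T[:3,:3]@[(u-cx)/f,(v-cy)/f,1];o=T[:3,3]
    return o+d*(z-o[2])/d[2]
def proj(c,p):
    f,cx,cy=K(c);T=np.array(c["pose"]);q=T[:3,:3].T@(np.array(p)-T[:3,3]);return q[:2]/q[2]*f+[cx,cy]
E
python3 - <<'E'
from h import *
np.set_printoptions(precision=3,suppress=True)
for n in("scene","top"):
    c=cap(n,f"pics/{n}0.png");print(n,c["vertical_fov"],c["cx"],c["cy"],np.array(c["pose"])[:3])
    for q in["board","standing_brick_mid","loose_brick_mid","burner","cap","grate","copper_bangle","steel_bangle","copper_coil"]:
        for d in models.boxes_of(n,q)[:3]: print(q,round(d["p"],2),np.round(d["at"]),np.round(proj(c,d["at"])))
s=ctrl.sense();print(s)
E
```

```text
scene 42.83040184195498 322.169885345427 196.14282236700132 [[  -0.627   -0.554    0.548 -315.343]
 [  -0.779    0.438   -0.449  749.907]
 [   0.009   -0.708   -0.706 1244.094]]
board 0.76 [ 305. -300.    7.] [448. 218.]
standing_brick_mid 0.47 [669.  82.   2.] [290. 208.]
loose_brick_mid 0.59 [524. -83. 101.] [357. 190.]
loose_brick_mid 0.2 [602. -22.  88.] [327. 188.]
burner 0.93 [675. 367.  50.] [213. 239.]
burner 0.85 [791. 286.  50.] [216. 205.]
burner 0.71 [590. -11.  43.] [326. 201.]
cap 0.4 [601. -19.  87.] [326. 189.]
grate 0.68 [672.  84.   5.] [289. 208.]
top 57.984736203402534 319.5853147700684 200.40200125785287 [[   0.013   -0.987    0.162  414.48 ]
 [  -1.      -0.017   -0.024    9.773]
 [   0.026   -0.161   -0.987 1094.487]]
board 0.57 [ 353. -283.   10.] [409. 282.]
standing_brick_mid 0.58 [ 462. -334.  108.] [436. 243.]
loose_brick_mid 0.83 [ 552. -112.  104.] [355. 210.]
burner 0.65 [804. 276.  64.] [223. 126.]
burner 0.64 [687. 354.  61.] [194. 163.]
burner 0.5 [603. -21.  61.] [322. 194.]
grate 0.61 [672.  82.   6.] [288. 175.]
steel_bangle 0.53 [555. 185.  -0.] [253. 212.]
copper_coil 0.57 [479.  73.   4.] [289. 237.]
{'time_s': 1.0, 'joints': array([-1.37 ,  0.313,  1.498, -0.   ,  1.331, -0.223]), 'dq': array([ 0.001, -0.   , -0.002,  0.001, -0.002, -0.   ]), 'tau': array([  0.   , -41.217, -25.99 ,  -0.   ,   0.001,   0.   ]), 'eef_pos': array([ 215.867, -478.558,  231.286]), 'ee_rot': array([-0.   ,  0.978,  0.21 , -0.   ]), 'force': array([-0.428,  0.455,  0.392]), 'wrist_torque': array([ 0.001, -0.02 , -0.022]), 'grip_force': 0.0, 'grip_width': 0.9951918344518992}
```

View pics/scene0.png

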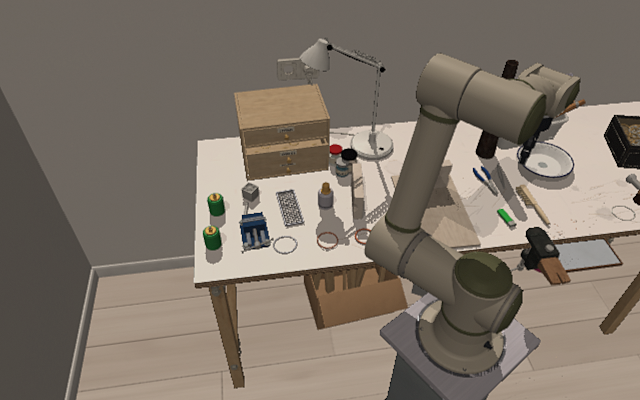

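View pics/top0.png

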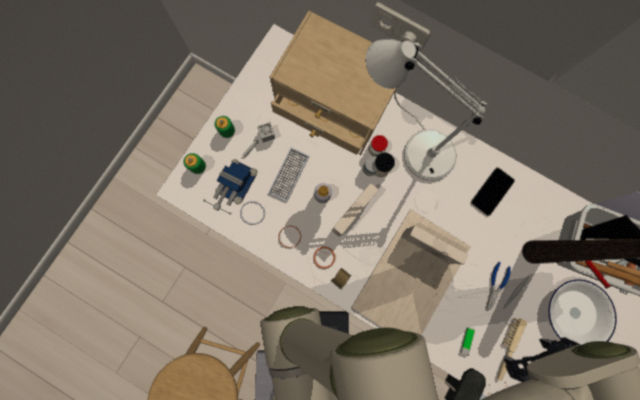

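Run:
```python
import cv2
a=cv2.imread("pics/top0.png")[140:340,230:480]
cv2.imwrite("pics/top0c.png",cv2.resize(a,(750,600),interpolation=cv2.INTER_CUBIC))
```

```text
(no output)
```

View pics/top0c.png

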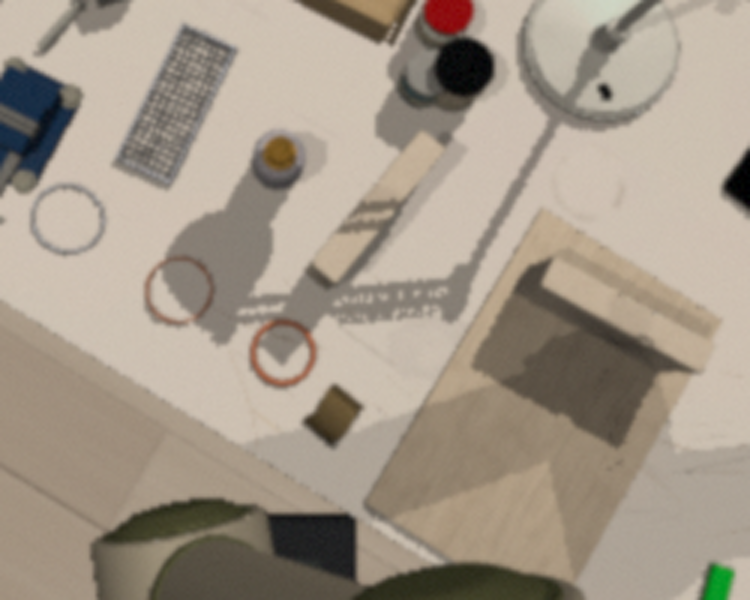

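Run:
```python
import cv2,numpy as np
a=cv2.imread("pics/top0.png");b=cv2.imread("pics/scene0.png")
def z(i,x,y,w,h):return cv2.resize(i[y:y+h,x:x+w],(w*5,h*5),interpolation=cv2.INTER_CUBIC)
o=np.zeros((600,800,3),np.uint8)
def put(i,x,y,w,h,X,Y):o[Y:Y+h*5,X:X+w*5]=z(i,x,y,w,h)
put(a,400,205,80,60,0,0)
put(a,330,178,60,60,400,0)
put(a,268,220,80,60,0,300)
put(b,305,175,80,60,400,300)
cv2.imwrite("pics/z.png",o)
```

```text
(no output)
```

View pics/z.png

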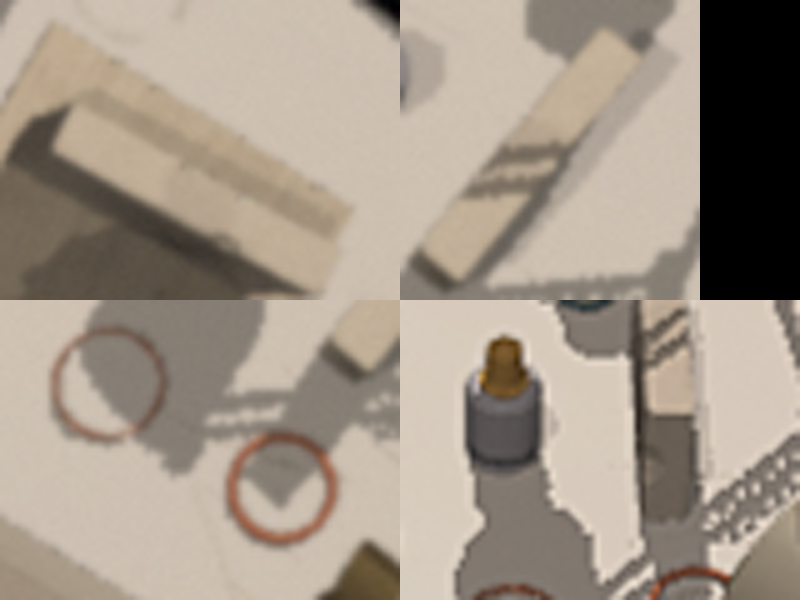

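```bash
cat > m.py <<'E'
from h import *
np.set_printoptions(precision=1,suppress=True)
c=cap("top")
def R(n,P,z):
    q=np.array([ray(c,u,v,z)[:2] for u,v in P]);print(n,q.tolist().__str__()[:0],q.round(1).tolist(),"mean",q.mean(0).round(1));
    for i in range(len(q)-1):
        d=q[i+1]-q[i];print("   len %.1f ang %.1f"%(np.hypot(*d),np.degrees(np.arctan2(d[1],d[0]))))
    return q
R("stand FL NL NR FR",[(414.4,225),(410.6,235),(463.6,263.6),(468,253.6),(414.4,225)],110.5)
R("board NL FL FR",[(352.3,308.3),(410.8,209),(470.4,246)],8.5)
R("loose FL FR NR NL",[(371,183.6),(378.4,189),(342,235),(333.4,228),(371,183.6)],102)
g=lambda x,y:(x/3+230,y/3+140)
R("grate",[g(187,23),g(238,50),g(165,188),g(113,163),g(187,23)],8)
R("ring",[(324.4,257.8)],3)
R("coil",[g(180,290)],4)
R("cap",[g(281,149)],93)
E
python3 m.py
```

```text
stand FL NL NR FR  [[511.7, -275.7], [484.1, -264.4], [408.7, -407.1], [435.8, -420.6], [511.7, -275.7]] mean [ 470.4 -328.7]
   len 29.8 ang 157.8
   len 161.4 ang -117.8
   len 30.2 ang -26.6
   len 163.6 ang 62.4
board NL FL FR  [[275.5, -115.8], [570.7, -295.6], [460.8, -473.8]] mean [ 435.6 -295.1]
   len 345.6 ang -31.4
   len 209.3 ang -121.7
loose FL FR NR NL  [[627.6, -158.4], [612.5, -179.1], [481.8, -76.9], [500.7, -53.1], [627.6, -158.4]] mean [ 570.1 -125.2]
   len 25.7 ang -126.1
   len 165.9 ang 142.0
   len 30.4 ang 51.6
   len 164.9 ang -39.7
grate  [[757.7, 71.0], [729.8, 17.4], [583.7, 88.8], [608.5, 142.3], [757.7, 71.0]] mean [687.5  78.1]
   len 60.4 ang -117.6
   len 162.6 ang 154.0
   len 58.9 ang 65.1
   len 165.4 ang -25.5
ring  [[419.8, -33.1]] mean [419.8 -33.1]
coil  [[481.2, 71.2]] mean [481.2  71.2]
cap  [[609.5, -25.4]] mean [609.5 -25.4]
```

```bash
cat > go.py <<'E'
import sys
from rig import ctrl
import numpy as np
# usage: go.py x y z yawdeg -> turn, shift in m after the turn
x,y,z,yd=map(float,sys.argv[1:5]); s=ctrl.sense(); w,a,b,c=s["ee_rot"]
yaw=np.arctan2(2*(a*b+w*c),1-2*(b*b+c*c)); t=(yaw-np.radians(yd)+np.pi)%(2*np.pi)-np.pi
Y=np.radians(yd); d=np.array([x,y,z])-s["eef_pos"]
print("turn %.4f shift %.4f %.4f %.4f"%(t,(d[0]*np.cos(Y)+d[1]*np.sin(Y))/1e3,(d[0]*np.sin(Y)-d[1]*np.cos(Y))/1e3,-d[2]/1e3),
 "pos",s["eef_pos"].round(1),"yaw %.2f t %.2f q6 %.2f"%(np.degrees(yaw),s["time_s"],s["joints"][5]),s["grip_width"])
E
python3 - <<'E'
from h import *
c=cap("scene")
print(ray(c,326,183.4,94), proj(c,[609.5,-25.4,94]),proj(c,[609.5,-25.4,0]),proj(c,[419.8,-33.1,3]))
E
python3 go.py 608 -24 170 -27.7
```

```text
[615.01506954 -28.94474241  94.        ] [326.22385535 184.77428517] [325.80973722 204.79885009] [365.12567847 236.49985342]
turn 0.9073 shift 0.1359 -0.5847 0.0613 pos [ 215.9 -478.6  231.3] yaw 24.28 t 1.10 q6 -0.22 0.9974288210640595
```

```bash
python3 -m pendant '0 0 0 0.1815;0 0 0 0.1815;0 0 0 0.1815;0 0 0 0.1815;0 0 0 0.1813;0.014 -0.0585 0 0;0.014 -0.0585 0 0;0.014 -0.0585 0 0;0.014 -0.0585 0 0;0.014 -0.0585 0 0' 0.6 40
python3 -m pendant '0.014 -0.0585 0.012 0;0.014 -0.0585 0.012 0;0.014 -0.0585 0.012 0;0.014 -0.0585 0.012 0;0.014 -0.0585 0.012 0;0 0 0 0'
python3 go.py 611 -26 100 -27.7
python3 - <<'E'
from h import *
for n in("scene","top"):
    c=cap(n,f"pics/{n}1.png");print(proj(c,ctrl.sense()["eef_pos"]))
a=cv2.imread("pics/top1.png")[150:250,260:390];b=cv2.imread("pics/scene1.png")[140:240,260:390]
cv2.imwrite("pics/z1.png",cv2.resize(np.vstack([a,b]),None,fx=3,fy=3,interpolation=cv2.INTER_CUBIC))
E
```

```text
time_s: 2.35
eef_pos: [414.9, -250.5, 231.5]
ee_rot: [0.0, 0.971, -0.239, 0.0]
force: [0.6, -0.3, -0.7]
grip_width: 0.596
grip_force: 0.0
time_s: 3.1
eef_pos: [612.7, -22.5, 169.4]
ee_rot: [-0.0, 0.971, -0.237, -0.001]
force: [-1.2, -0.3, 0.4]
grip_width: 0.602
grip_force: 0.0
turn 0.0044 shift 0.0001 0.0038 0.0694 pos [612.7 -22.5 169.4] yaw -27.45 t 3.10 q6 1.82 0.6018377623514528
[325.84561362 167.0326465 ]
[324.88945249 183.20265347]
```

View pics/z1.png

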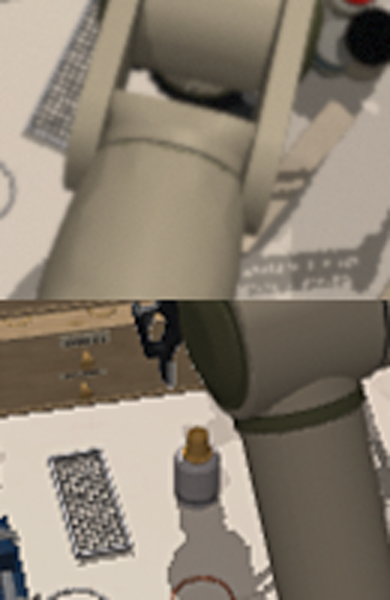

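```bash
python3 -m pendant '0 0.0038 0.03 0.004;0 0 0.03 0;0 0 0.025 0;0 0 0.012 0;0 0 0 0;0 0 0 0' 0.6 30
python3 -m pendant '0 0 0 0;0 0 0 0;0 0 0 0;0 0 0 0;0 0 0 0' 0 30
python3 go.py 611 -26 100 -27.7
```

```text
time_s: 3.95
eef_pos: [610.5, -29.5, 75.6]
ee_rot: [-0.0, 0.97, -0.242, 0.001]
force: [0.2, -0.1, 0.8]
grip_width: 0.602
grip_force: 0.0
time_s: 4.58
eef_pos: [610.6, -28.9, 75.1]
ee_rot: [-0.0, 0.97, -0.241, 0.001]
force: [0.4, 2.0, 5.2]
grip_width: 0.285
grip_force: 29.6
turn -0.0038 shift -0.0010 -0.0028 -0.0249 pos [610.6 -28.9  75.1] yaw -27.92 t 4.58 q6 1.82 0.2853125022779409
```

```bash
python3 -m pendant '0 0 -0.02 0;0 0 -0.05 0;0 0 -0.05 0;0 0 0 0'
python3 go.py 293 -226 170 -27.7
```

```text
time_s: 5.08
eef_pos: [611.3, -29.4, 198.2]
ee_rot: [0.0, 0.97, -0.241, 0.004]
force: [-0.7, 0.1, -0.9]
grip_width: 0.284
grip_force: 29.6
turn -0.0040 shift -0.1905 0.3220 0.0282 pos [611.3 -29.4 198.2] yaw -27.93 t 5.08 q6 1.82 0.2841274424523276
```

```bash
python3 -m pendant '-0.027 0.046 0.01 0;-0.027 0.046 0.01 0;-0.027 0.046 0 0;-0.027 0.046 0 0;-0.027 0.046 0 0;-0.027 0.046 0 0;-0.0285 0.046 0 0;0 0 0.05 0;0 0 0.05 0;0 0 0 0'
python3 go.py 293 -226 16 -27.7
python3 - <<'E'
from h import *
c=cap("scene","pics/s2.png");c=cap("top","pics/t2.png")
a=cv2.imread("pics/t2.png")[140:370,240:480]
cv2.imwrite("pics/z2.png",cv2.resize(a,None,fx=2.6,fy=2.6,interpolation=cv2.INTER_CUBIC))
E
```

```text
time_s: 6.32
eef_pos: [289.3, -222.4, 72.0]
ee_rot: [-0.003, 0.97, -0.242, -0.003]
force: [0.1, -0.4, -0.1]
grip_width: 0.282
grip_force: 29.7
turn -0.0044 shift 0.0049 0.0015 0.0560 pos [ 289.3 -222.4   72. ] yaw -27.95 t 6.33 q6 1.08 0.2818695744019573
```

View pics/z2.png

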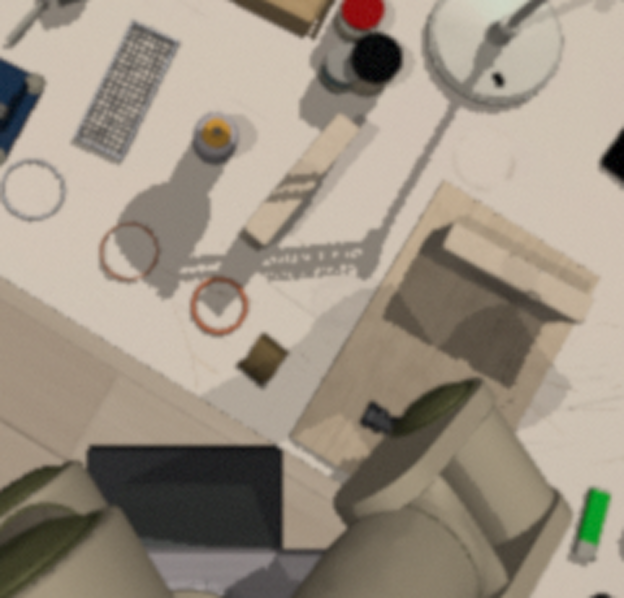

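```bash
python3 -m pendant '0.004 0.001 0.025 0;0 0 0.02 0;0 0 0.009 0;0 0 0.0005 0;0 0 0 0;0 0 0 0'
python3 -m pendant '0 0 0 0;0 0 0 0;0 0 0 0;0 0 -0.02 0;0 0 -0.05 0;0 0 -0.06 0;0 0 -0.05 0;0 0 0 0' 0.55
python3 - <<'E'
from h import *
c=cap("top")
print(ray(c,216/2.6+240,131/2.6+140,80))
print(ray(c,216/2.6+240,134/2.6+140,68))
E
python3 go.py 610 -28 150 -27.7
```

```text
time_s: 7.18
eef_pos: [294.2, -227.4, 20.4]
ee_rot: [0.0, 0.97, -0.241, 0.0]
force: [0.1, -0.3, 0.0]
grip_width: 0.287
grip_force: 29.7
time_s: 8.18
eef_pos: [294.8, -228.2, 202.6]
ee_rot: [0.002, 0.97, -0.241, 0.003]
force: [0.1, 0.3, -0.6]
grip_width: 0.548
grip_force: 0.0
[609.95595849 -24.15730635  80.        ]
[608.8680162  -24.59794099  68.        ]
turn -0.0040 shift 0.1870 -0.3233 0.0505 pos [ 294.2 -227.3  200.5] yaw -27.93 t 8.22 q6 1.08 0.5488066520404962
```

```bash
python3 -m pendant '0.0235 -0.0404 0 0;0.0235 -0.0404 0 0;0.0235 -0.0404 0 0;0.0235 -0.0404 0 0;0.0235 -0.0404 0 0;0.0235 -0.0404 0 0;0.0235 -0.0404 0 0;0.0232 -0.0404 0.02 0;0 0 0.03 0;0 0 0 0' 1 
python3 go.py 610 -27 24 -27.7
python3 - <<'E'
from h import *
c=cap("top","pics/t3.png");c=cap("scene","pics/s3.png")
a=cv2.imread("pics/t3.png")[210:370,290:480]
b=cv2.imread("pics/s3.png")[130:290,290:480]
cv2.imwrite("pics/z3.png",cv2.resize(np.hstack([a,b]),None,fx=2.1,fy=2.1,interpolation=cv2.INTER_CUBIC))
for q in("cap","burner"):
  for d in models.boxes_of("top",q)+models.boxes_of("scene",q): print(q,round(d["p"],2),np.round(d["at"]))
E
```

```text
time_s: 9.48
eef_pos: [609.5, -28.9, 145.7]
ee_rot: [0.0, 0.97, -0.241, -0.004]
force: [-0.8, 0.0, 0.7]
grip_width: 1.002
grip_force: 0.0
turn -0.0037 shift -0.0004 -0.0019 0.1217 pos [609.5 -28.9 145.7] yaw -27.91 t 9.47 q6 1.82 1.0022917957706448
cap 0.54 [ 581. -135.  104.]
cap 0.46 [ 295. -224.   32.]
cap 0.61 [ 285. -222.   32.]
burner 0.86 [802. 270.  61.]
burner 0.76 [692. 357.  67.]
burner 0.9 [681. 365.  48.]
burner 0.59 [595. -12.  48.]
burner 0.51 [790. 281.  50.]
```

View pics/z3.png

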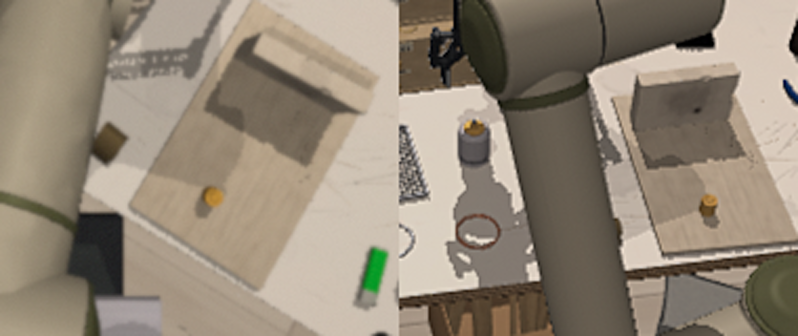

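```bash
python3 -m pendant '0 0 0.04 0;0 0 0.04 0;0 0 0.03 0;0 0 0.009 0;0 0 0 0;0 0 0 0' 1 40
python3 -m pendant '0 0 0 0;0 0 0 0;0 0 0 0;0 0 0 0;0 0 0 0' 0 40
python3 go.py 403 -312 150 -27.7
```

```text
time_s: 10.52
eef_pos: [612.0, -29.7, 32.4]
ee_rot: [-0.0, 0.97, -0.241, 0.001]
force: [0.6, -0.3, -0.7]
grip_width: 0.996
grip_force: 0.0
time_s: 11.15
eef_pos: [611.6, -29.3, 31.8]
ee_rot: [-0.0, 0.97, -0.241, 0.001]
force: [-0.9, 1.8, 6.5]
grip_width: 0.597
grip_force: 41.5
turn -0.0039 shift -0.0533 0.3473 -0.1182 pos [611.6 -29.3  31.8] yaw -27.93 t 11.15 q6 1.82 0.5971942142331135
```

```bash
python3 -m pendant '0 0 -0.03 0;0 0 -0.05 0;0 0 -0.05 0;0 0 0 0'
python3 - <<'E'
from h import *
np.set_printoptions(precision=1,suppress=True)
im=cv2.imread("pics/t3.png")
hsv=cv2.cvtColor(im,cv2.COLOR_BGR2HSV)
m=((hsv[...,1]>120)&(hsv[...,2]>90)).astype(np.uint8); m[:280]=0;m[330:]=0;m[:,:370]=0;m[:,415:]=0
ys,xs=np.nonzero(m);print(len(xs),xs.min(),xs.max(),ys.min(),ys.max(),xs.mean(),ys.mean())
c=cap("top")
print(ray(c,xs.mean(),ys.mean(),27),proj(c,[294.4,-227.6,36]),proj(c,[294.4,-227.6,8.5]))
cv2.imwrite("pics/z4.png",cv2.resize(im[200:330,345:480],None,fx=5,fy=4.6,interpolation=cv2.INTER_CUBIC)[:600])
E
python3 go.py 403 -312 150 -27.7
```

```text
time_s: 11.65
eef_pos: [612.7, -29.8, 164.8]
ee_rot: [0.0, 0.97, -0.241, 0.004]
force: [0.7, -0.5, -2.1]
grip_width: 0.596
grip_force: 42.3
67 387 395 299 307 390.92537313432837 303.1044776119403
[ 293.4 -225.2   27. ] [392.5 303.1] [390.3 302. ]
turn -0.0040 shift -0.0533 0.3470 0.0119 pos [611.5 -29.5 161.9] yaw -27.93 t 11.70 q6 1.82 0.5989045423745276
```

View pics/z4.png

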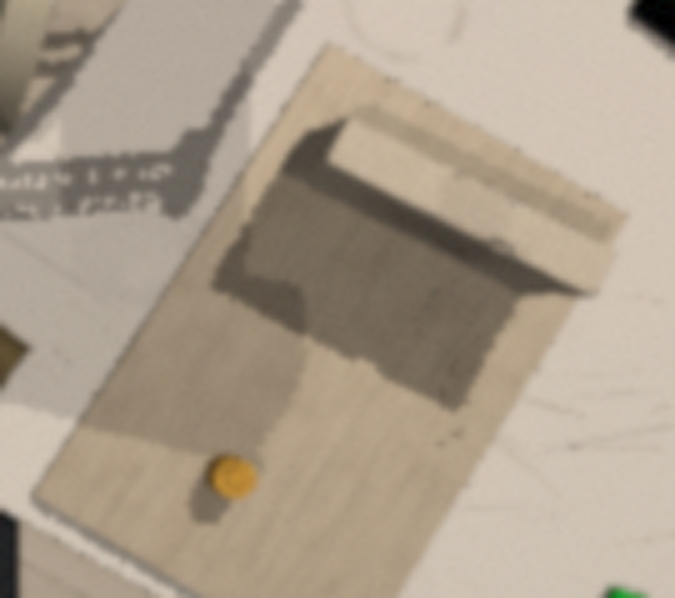

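```bash
python3 -m pendant '-0.0072 0.0494 0 0;-0.0072 0.0494 0 0;-0.0072 0.0494 0 0;-0.0072 0.0494 0 0;-0.0072 0.0494 0 0;-0.0072 0.0494 0 0;-0.0072 0.0494 0 0;0 0 0.03 0;0 0 0.03 0;0 0 0 0'
python3 -m pendant '0 0 0 0;0 0 0 0'
python3 go.py 405.6 -315 41.5 -27.7
```

```text
time_s: 12.95
eef_pos: [403.3, -309.9, 98.0]
ee_rot: [-0.002, 0.97, -0.241, -0.003]
force: [-0.4, -0.1, -1.2]
grip_width: 0.591
grip_force: 42.6
time_s: 13.2
eef_pos: [405.0, -311.6, 101.7]
ee_rot: [0.0, 0.97, -0.241, 0.001]
force: [0.6, 1.0, -1.5]
grip_width: 0.593
grip_force: 42.6
turn -0.0037 shift 0.0021 0.0028 0.0602 pos [ 405.  -311.6  101.7] yaw -27.91 t 13.20 q6 1.17 0.5928255715187364
```

```bash
python3 -m pendant '0.002 0.0028 0.025 -0.0037;0 0 0.02 0;0 0 0.01 0;0 0 0.003 0;0 0 0 0;0 0 0 0;0 0 0 0'
```

```text
time_s: 14.08
eef_pos: [405.3, -315.0, 43.2]
ee_rot: [0.0, 0.971, -0.24, 0.0]
force: [-0.7, -0.0, -2.2]
grip_width: 0.594
grip_force: 42.6
```

```bash
python3 -m pendant '0 0 0.002 0;0 0 0.001 0;0 0 0 0'
python3 -m pendant '0 0 0 0;0 0 0 0;0 0 0 0;0 0 -0.03 0;0 0 -0.05 0;0 0 -0.06 0;0 0 -0.06 0;0 0 0 0' 0.9
python3 go.py 561 -110 200 -39
```

```text
time_s: 14.45
eef_pos: [405.2, -314.8, 40.3]
ee_rot: [0.0, 0.971, -0.239, 0.0]
force: [-1.9, 2.9, 5.5]
grip_width: 0.591
grip_force: 43.4
time_s: 15.45
eef_pos: [406.2, -315.9, 244.1]
ee_rot: [0.003, 0.971, -0.239, 0.004]
force: [-0.4, -0.6, -0.7]
grip_width: 0.899
grip_force: 0.0
turn 0.1970 shift -0.0093 -0.2575 0.0441 pos [ 406.2 -315.9  244.1] yaw -27.71 t 15.45 q6 1.17 0.8989910193295066
```

```bash
python3 -m pendant '0 0 0 0.0985;0 0 0 0.0985;0 0 0 0'
python3 go.py 556.5 -119 160 -39
python3 - <<'E'
from h import *
np.set_printoptions(precision=1,suppress=True)
c=cap("top","pics/t5.png")
cv2.imwrite("pics/z5.png",cv2.resize(cv2.imread("pics/t5.png")[170:320,325:485],None,fx=5,fy=4,interpolation=cv2.INTER_CUBIC))
E
```

```text
time_s: 15.82
eef_pos: [404.9, -314.6, 238.9]
ee_rot: [-0.0, 0.943, -0.333, -0.001]
force: [0.7, -0.6, -0.1]
grip_width: 0.901
grip_force: 0.0
turn 0.0007 shift -0.0053 -0.2474 0.0789 pos [ 404.9 -314.6  238.9] yaw -38.96 t 15.82 q6 1.36 0.9008538882355198
```

View pics/z5.png

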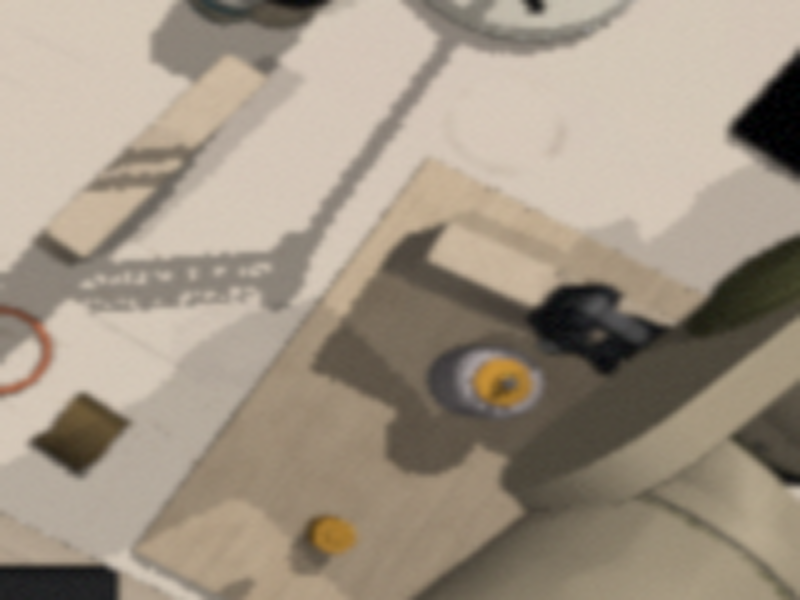

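```bash
python3 -m pendant '0 -0.0495 0.01 0;0 -0.0495 0.015 0;-0.001 -0.0495 0.015 0;-0.002 -0.0495 0.015 0;-0.002 -0.0495 0.015 0;0 0 0 0;0 0 0 0'
python3 go.py 556.5 -119 70 -39
python3 - <<'E'
from h import *
np.set_printoptions(precision=1,suppress=True)
c=cap("top","pics/t6.png")
p=ray(c,425.6,265.25,76.5)+[1,-2,0];print(p)
n=np.array([-.885,.466]);S=np.array([461,-344]);d=p[:2]-S;print("n",d@n,"t",d@[.466,.885])
E
```

```text
time_s: 16.75
eef_pos: [556.8, -119.7, 169.7]
ee_rot: [0.0, 0.943, -0.333, -0.0]
force: [-0.2, 0.6, 1.3]
grip_width: 0.9
grip_force: 0.0
turn 0.0010 shift -0.0007 -0.0003 0.0997 pos [ 556.8 -119.7  169.7] yaw -38.94 t 16.75 q6 1.83 0.9004836106705538
[ 403.6 -315.8   76.5]
n 63.96106938216856 t -1.774163371091964
```

```bash
python3 -m pendant '0 0 0.04 0;0 0 0.035 0;0 0 0.022 0;0 0 0 0;0 0 0 0;0 0 0 0' 0.9 60
python3 -m pendant '0 0 0 0;0 0 0 0;0 0 0 0;0 0 0 0;0 0 0 0;0 0 0 0' 0 60
python3 go.py 347 -284 200 62.3
```

```text
time_s: 17.55
eef_pos: [557.5, -119.8, 74.1]
ee_rot: [0.0, 0.943, -0.334, 0.001]
force: [0.4, 0.1, -0.5]
grip_width: 0.898
grip_force: 0.0
time_s: 18.3
eef_pos: [557.4, -119.2, 73.1]
ee_rot: [-0.0, 0.943, -0.334, 0.0]
force: [1.0, 2.2, 6.0]
grip_width: 0.354
grip_force: 60.5
turn -1.7681 shift -0.2437 -0.1096 -0.1269 pos [ 557.4 -119.2   73.1] yaw -39.01 t 18.30 q6 1.83 0.353536836603712
```

```bash
python3 -m pendant '0 0 -0.02 0;0 0 -0.04 0;0 0 -0.04 0;0 0 -0.035 0;0 0 0 0;0 0 0 0'
python3 go.py 352 -287 200 -39
```

```text
time_s: 19.05
eef_pos: [556.1, -119.1, 205.5]
ee_rot: [0.0, 0.943, -0.334, -0.002]
force: [-0.5, 0.2, -4.9]
grip_width: 0.351
grip_force: 59.9
turn -0.0002 shift -0.0530 0.2589 0.0055 pos [ 556.1 -119.1  205.5] yaw -39.01 t 19.05 q6 1.84 0.3506492577047603
```

```bash
python3 -m pendant '-0.0105 0.052 0 0;-0.0105 0.052 0 0;-0.0105 0.052 0 0;-0.0105 0.052 0 0;-0.0105 0.051 0 0;0 0 0 -0.1768;0 0 0 -0.1768;0 0 0 -0.1768;0 0 0 -0.1768;0 0 0 -0.1768'
python3 -m pendant '0 0 0 -0.1768;0 0 0 -0.1768;0 0 0 -0.1768;0 0 0 -0.1768;0 0 0 -0.1768;0 0 0 0;0 0 0 0'
python3 go.py 347 -284 140 62.3
```

```text
time_s: 20.3
eef_pos: [352.6, -286.9, 205.8]
ee_rot: [-0.002, 0.995, 0.104, -0.001]
force: [0.1, 0.3, -4.4]
grip_width: 0.355
grip_force: 61.3
time_s: 21.18
eef_pos: [352.9, -287.2, 206.9]
ee_rot: [-0.001, 0.857, 0.516, -0.0]
force: [-0.5, -0.8, -3.5]
grip_width: 0.353
grip_force: 61.4
turn -0.0036 shift 0.0001 -0.0068 0.0669 pos [ 352.9 -287.2  206.9] yaw 62.09 t 21.18 q6 -0.45 0.3531434443069306
```

```bash
python3 -m pendant '0 -0.0068 0.03 -0.0036;0 0 0.04 0;0 0 0.03 0;0 0 0.01 0;0 0 0 0;0 0 0 0'
python3 go.py 347 -284 82 62.3
python3 - <<'E'
from h import *
cap("top","pics/t7.png");cap("scene","pics/s7.png")
a=cv2.imread("pics/t7.png")[190:320,345:485];b=cv2.imread("pics/s7.png")[140:270,360:500]
cv2.imwrite("pics/z7.png",cv2.resize(np.hstack([a,b]),(800,371),interpolation=cv2.INTER_CUBIC))
E
```

```text
time_s: 21.92
eef_pos: [347.6, -284.9, 98.9]
ee_rot: [0.001, 0.855, 0.519, 0.0]
force: [-0.4, 0.2, -3.5]
grip_width: 0.354
grip_force: 61.4
turn 0.0029 shift 0.0005 -0.0010 0.0169 pos [ 347.6 -284.9   98.9] yaw 62.47 t 21.93 q6 -0.47 0.3539315923679636
```

View pics/z7.png

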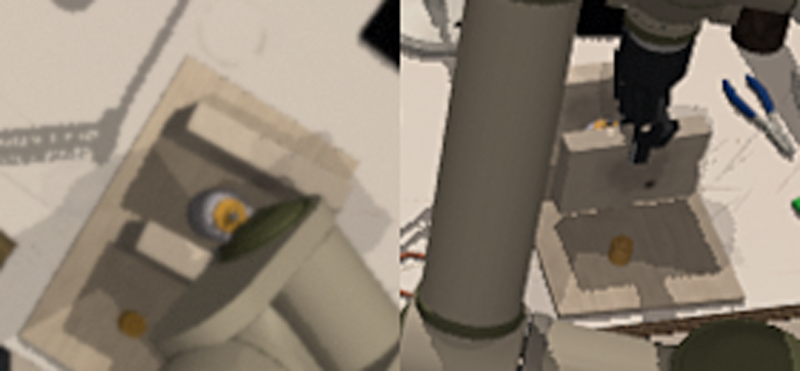

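```bash
python3 -m pendant '0.0005 -0.001 0.01 0.003;0 0 0.004 0;0 0 0 0;0 0 0 0'
python3 -m pendant '0 0 0.002 0;0 0 0.001 0;0 0 0 0'
```

```text
time_s: 22.52
eef_pos: [346.6, -283.5, 83.9]
ee_rot: [0.0, 0.856, 0.517, 0.0]
force: [0.5, 0.1, -2.9]
grip_width: 0.356
grip_force: 61.4
time_s: 22.9
eef_pos: [346.6, -283.8, 81.6]
ee_rot: [0.0, 0.856, 0.517, -0.0]
force: [-3.1, 2.2, 6.8]
grip_width: 0.354
grip_force: 63.0
```

```bash
python3 -m pendant '0 0 0 0;0 0 0 0;0 0 0 0;0 0 -0.03 0;0 0 -0.05 0;0 0 -0.06 0;0 0 -0.03 0;0 0 0 0' 0.65
python3 go.py 671 80 130 62.3
python3 go.py 671 80 130 -26
python3 - <<'E'
from h import *
cap("top","pics/t8.png")
E
```

```text
time_s: 23.9
eef_pos: [347.0, -284.0, 252.6]
ee_rot: [0.002, 0.856, 0.518, 0.0]
force: [0.5, 0.1, -0.6]
grip_width: 0.65
grip_force: 0.0
turn 0.0005 shift 0.4729 0.1176 0.1226 pos [ 347.  -284.   252.6] yaw 62.33 t 23.90 q6 -0.47 0.6497875158406451
turn 1.5417 shift 0.1316 -0.4692 0.1226 pos [ 347.  -284.   252.6] yaw 62.33 t 23.90 q6 -0.47 0.6497875158406451
```

```bash
python3 -m pendant '0.059 0.0147 0 0;0.059 0.0147 0 0;0.059 0.0147 0 0;0.059 0.0147 0 0;0.059 0.0147 0 0;0.059 0.0147 0 0;0.059 0.0147 0 0;0.0599 0.0147 0 0;0 0 0 0.1713;0 0 0 0.1713' 1 30
python3 -m pendant '0 0 0.01 0.1713;0 0 0.01 0.1713;0 0 0.02 0.1713;0 0 0.02 0.1713;0 0 0.02 0.1713;0 0 0.02 0.1713;0 0 0.02 0.1713;0 0 0 0;0 0 0 0'
python3 go.py 671 80 20 -26
python3 - <<'E'
from h import *
np.set_printoptions(precision=1,suppress=True)
c=cap("top","pics/t9.png")
c2=cap("scene","pics/s9.png")
a=cv2.imread("pics/t9.png")[190:310,355:485];b=cv2.imread("pics/s9.png")[140:260,230:360]
cv2.imwrite("pics/z9.png",np.hstack([cv2.resize(a,(520,480),interpolation=cv2.INTER_CUBIC),cv2.resize(b,(280,258),interpolation=cv2.INTER_CUBIC).repeat(1,0) if 0 else cv2.resize(b,(280,480),interpolation=cv2.INTER_CUBIC)]))
E
```

```text
time_s: 25.2
eef_pos: [670.2, 81.5, 247.7]
ee_rot: [-0.001, 0.932, 0.362, -0.002]
force: [0.3, -0.8, 0.4]
grip_width: 0.998
grip_force: 0.0
time_s: 26.32
eef_pos: [670.4, 80.7, 130.8]
ee_rot: [0.0, 0.975, -0.223, -0.0]
force: [-0.2, -0.3, -0.7]
grip_width: 1.0
grip_force: 0.0
turn 0.0032 shift 0.0009 0.0004 0.1108 pos [670.4  80.7 130.8] yaw -25.82 t 26.32 q6 1.97 1.0002622816527256
```

View pics/z9.png

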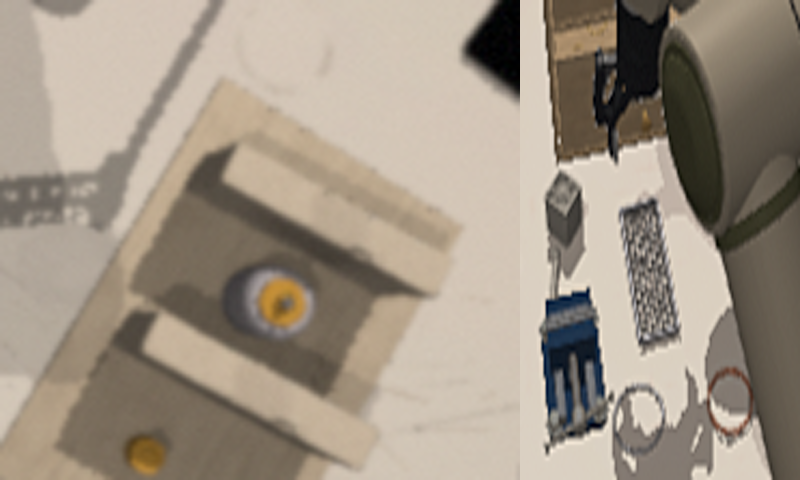

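```bash
cat > rel.py <<'E'
from h import *
np.set_printoptions(precision=1,suppress=True)
c=cap("top")
g=lambda L,z:np.array([ray(c,355+x/4,190+y/4,z)[:2] for x,y in L])
s=g([(240,143),(222,182),(434,297),(454,252)],110.5);l=g([(158,310),(142,348),(360,467),(380,430)],110.5);b=g([(281,303)],77)[0]
an=lambda p,q:np.degrees(np.arctan2(*(p-q)[::-1]))
print("angles",an(s[0],s[3]),an(s[1],s[2]),an(l[0],l[3]),an(l[1],l[2]))
S,L=s.mean(0),l.mean(0);print(S,L,b)
for n,p in(("L",L),("b",b),("nearedge",(l[1]+l[2])/2)):d=p-S;print(n,d@[-.885,.466],d@[.466,.885])
d=L-(s[0]+s[3])/2;print(d@[-.885,.466])
E
python3 rel.py
```

```text
angles 63.48446649970541 62.042081596673626 62.44042006957681 62.28945897688693
[ 459.2 -342.5] [ 345.1 -285.5] [ 401.2 -312.6]
L 127.48619018805029 -2.6890490495322026
b 65.2616682983649 -0.503911913982811
nearedge 141.39280874615258 -2.7119786636442726
143.5085080719002
```

```bash
python3 -m pendant '0.001 0 0.05 0.003;0 0 0.04 0;0 0 0.025 0;0 0 0.01 0;0 0 0 0;0 0 0 0;0 0 0 0' 1 30
python3 go.py 671 80 -5 -26
```

```text
time_s: 27.35
eef_pos: [671.7, 80.3, 6.9]
ee_rot: [-0.0, 0.974, -0.226, 0.001]
force: [-0.5, -0.3, 0.1]
grip_width: 1.001
grip_force: 0.0
turn -0.0030 shift -0.0005 0.0006 0.0119 pos [671.7  80.3   6.9] yaw -26.17 t 27.35 q6 1.97 1.0006586237233301
```

```bash
python3 -m pendant '0 0 0.009 0;0 0 0.003 0;0 0 0 0;0 0 0 0'
python3 -m pendant '0 0 0 0;0 0 0 0;0 0 0 0;0 0 0 0' 0 40
python3 go.py 671 80 -5 -26
```

```text
time_s: 27.85
eef_pos: [671.3, 80.3, -6.1]
ee_rot: [-0.0, 0.974, -0.226, 0.0]
force: [0.1, -1.2, 0.4]
grip_width: 1.001
grip_force: 0.0
time_s: 28.35
eef_pos: [671.7, 80.3, -5.5]
ee_rot: [-0.0, 0.974, -0.226, 0.001]
force: [-0.8, 1.1, 6.2]
grip_width: 0.732
grip_force: 44.6
turn -0.0031 shift -0.0004 0.0006 -0.0005 pos [671.7  80.3  -5.5] yaw -26.18 t 28.35 q6 1.97 0.7319729011295039
```

```bash
python3 -m pendant '0 0 -0.02 0;0 0 -0.05 0;0 0 -0.06 0;0 0 -0.06 0;0 0 -0.02 0;0 0 0 0'
python3 go.py 403.3 -314.8 200 -26.18
python3 go.py 403.3 -314.8 200 -27.7
```

```text
time_s: 29.1
eef_pos: [671.5, 80.3, 206.0]
ee_rot: [-0.0, 0.974, -0.226, 0.002]
force: [0.1, 0.2, -2.1]
grip_width: 0.734
grip_force: 44.8
turn 0.0000 shift -0.0664 0.4729 0.0060 pos [671.5  80.3 206. ] yaw -26.18 t 29.10 q6 1.97 0.7342428708161116
turn 0.0266 shift -0.0538 0.4745 0.0060 pos [671.5  80.3 206. ] yaw -26.18 t 29.10 q6 1.97 0.7342428708161116
```

```bash
python3 -m pendant '0 0 0 0.0266;-0.006 0.0527 0 0;-0.006 0.0527 0 0;-0.006 0.0527 0 0;-0.006 0.0527 0 0;-0.006 0.0527 0 0;-0.006 0.0527 0 0;-0.006 0.0527 0 0;-0.006 0.0527 0 0;-0.006 0.0527 0 0'
python3 -m pendant '0 0 0.03 0;0 0 0.03 0;0 0 0 0;0 0 0 0'
python3 go.py 403.3 -314.8 105 -27.7
python3 - <<'E'
from h import *
c=cap("top","pics/t10.png")
c2=cap("scene","pics/s10.png");print(ctrl.sense()["eef_pos"])
a=cv2.imread("pics/t10.png")[190:310,355:485];b=cv2.imread("pics/s10.png")[140:260,370:500]
cv2.imwrite("pics/z10.png",np.hstack([cv2.resize(x,(400,369),interpolation=cv2.INTER_CUBIC) for x in(a,b)]))
E
```

```text
time_s: 30.35
eef_pos: [401.3, -315.3, 202.5]
ee_rot: [-0.001, 0.971, -0.24, -0.001]
force: [0.5, -1.3, -1.2]
grip_width: 0.734
grip_force: 44.9
time_s: 30.85
eef_pos: [403.2, -314.7, 144.4]
ee_rot: [0.0, 0.971, -0.239, 0.0]
force: [0.4, 0.4, -0.4]
grip_width: 0.735
grip_force: 44.9
turn -0.0002 shift 0.0002 0.0001 0.0394 pos [ 403.2 -314.7  144.4] yaw -27.71 t 30.85 q6 1.16 0.7346463269708309
[ 403.31001558 -314.81514133  144.86668445]
```

View pics/z10.png

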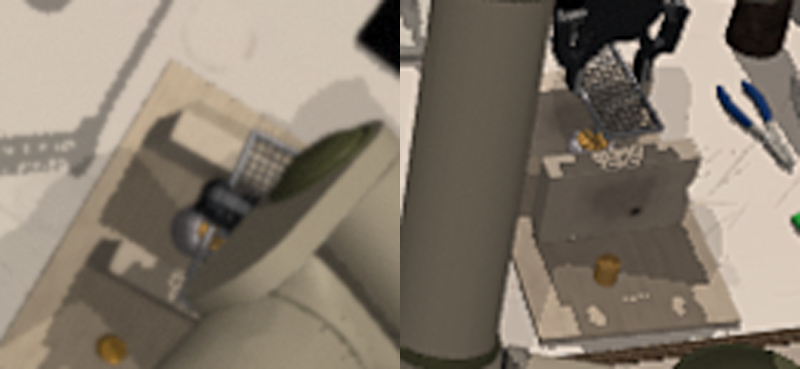

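Run:
```python
from h import *
np.set_printoptions(precision=1,suppress=True)
c=cap("top");a=ray(c,355+253/3.077,190+130/3.077,158);b=ray(c,355+178/3.077,190+303/3.077,158)
print(a,b,np.hypot(*(a-b)[:2]));m=(a+b)/2+[1,-2,0]-[403.3,-314.8,0]
print(m[:2]@[.885,-.465],m[:2]@[.465,.885])
```

```text
[ 488.9 -321.4  158. ] [ 344.9 -253.1  158. ] 159.4000936474292
1.0670927669818875 29.36805323726883
```

```bash
python3 -m pendant '-0.0005 0 0.02 0;0 0 0.012 0;0 0 0.003 0;0 0 0 0;0 0 0 0;0 0 0 0'
python3 -m pendant '0 0 0.0015 0;0 0 0 0;0 0 0 0'
```

```text
time_s: 31.75
eef_pos: [402.6, -314.5, 109.2]
ee_rot: [0.0, 0.971, -0.239, 0.0]
force: [0.4, 0.2, -1.5]
grip_width: 0.733
grip_force: 44.9
time_s: 32.12
eef_pos: [402.5, -314.3, 107.3]
ee_rot: [-0.0, 0.971, -0.239, -0.0]
force: [0.5, -0.8, -1.8]
grip_width: 0.732
grip_force: 44.9
```

```bash
python3 -m pendant '0 0 0.0015 0;0 0 0 0;0 0 0.001 0;0 0 0 0;0 0 0 0'
```

```text
time_s: 32.75
eef_pos: [402.5, -314.4, 105.0]
ee_rot: [0.0, 0.971, -0.239, 0.0]
force: [-0.3, 0.3, 2.2]
grip_width: 0.736
grip_force: 45.3
```

```bash
python3 -m pendant '0 0 0 0;0 0 0 0;0 0 0 0;0 0 -0.03 0;0 0 -0.05 0;0 0 -0.05 0;0 0 0 0' 1
python3 go.py 421 -35 200 -27.7
python3 go.py 421 -35 200 62.3
```

```text
time_s: 33.62
eef_pos: [403.3, -315.3, 238.3]
ee_rot: [0.002, 0.971, -0.239, 0.003]
force: [0.5, -1.1, -0.4]
grip_width: 0.997
grip_force: 0.0
turn 0.0001 shift -0.1147 -0.2564 0.0383 pos [ 403.3 -315.3  238.3] yaw -27.70 t 33.62 q6 1.16 0.9969022340232219
turn -1.5707 shift 0.2564 -0.1147 0.0383 pos [ 403.3 -315.3  238.3] yaw -27.70 t 33.62 q6 1.16 0.9969022340232219
```

```bash
python3 -m pendant '-0.023 -0.0512 0 0;-0.023 -0.0512 0 0;-0.023 -0.0512 0 0;-0.023 -0.0512 0 0;-0.023 -0.0512 0 0;0 0 0 -0.1745;0 0 0 -0.1745;0 0 0 -0.1745;0 0 0 -0.1745;0 0 0 -0.1745'
python3 -m pendant '0 0 0.03 -0.1745;0 0 0.03 -0.1745;0 0 0.03 -0.1745;0 0 0 -0.1745;0 0 0 0;0 0 0 0'
python3 go.py 421 -35 -5 62.3
python3 - <<'E'
from h import *
np.set_printoptions(precision=1,suppress=True)
c=cap("scene","pics/s11.png");cap("top","pics/t11.png")
a=cv2.imread("pics/t11.png")[190:310,355:485];b=cv2.imread("pics/s11.png")[160:280,290:420]
cv2.imwrite("pics/z11.png",np.hstack([cv2.resize(x,(400,369),interpolation=cv2.INTER_CUBIC) for x in(a,b)]))
E
```

```text
time_s: 34.88
eef_pos: [419.3, -34.1, 233.9]
ee_rot: [-0.0, 0.981, 0.196, -0.001]
force: [0.0, 0.8, 0.2]
grip_width: 1.0
grip_force: 0.0
time_s: 35.62
eef_pos: [419.6, -34.2, 144.7]
ee_rot: [-0.0, 0.857, 0.516, 0.0]
force: [-0.2, 0.0, 0.3]
grip_width: 1.0
grip_force: 0.0
turn -0.0037 shift -0.0001 0.0016 0.1497 pos [419.6 -34.2 144.7] yaw 62.09 t 35.62 q6 0.13 1.000255678168743
```

View pics/z11.png

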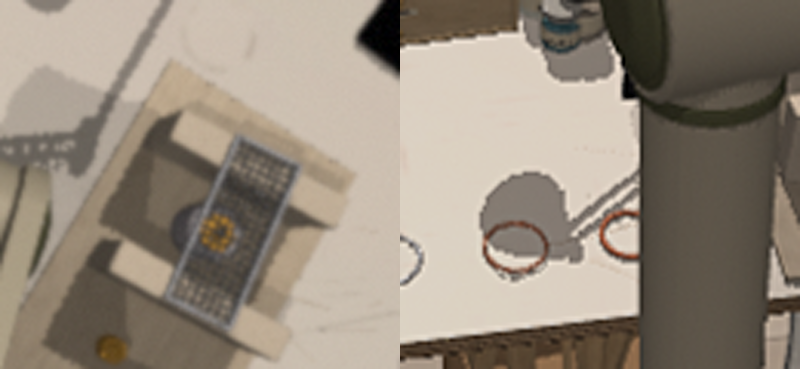

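```bash
python3 -m pendant '0 0.0012 0.05 -0.0037;0 0 0.05 0;0 0 0.03 0;0 0 0.015 0;0 0 0 0;0 0 0 0;0 0 0 0' 1 20
python3 go.py 421 -35 -7 62.3
```

```text
time_s: 36.6
eef_pos: [421.2, -34.9, 0.5]
ee_rot: [0.001, 0.855, 0.519, 0.0]
force: [-0.6, 0.3, 0.1]
grip_width: 1.0
grip_force: 0.0
turn 0.0031 shift -0.0002 -0.0001 0.0075 pos [421.2 -34.9   0.5] yaw 62.48 t 36.60 q6 0.12 1.0002339412424184
```

```bash
python3 -m pendant '0 0 0.0075 0.003;0 0 0 0;0 0 0 0'
python3 -m pendant '0 0 0 0;0 0 0 0;0 0 0 0;0 0 0 0' 0.72 20
python3 go.py 421 -35 -7 62.3
```

```text
time_s: 36.98
eef_pos: [420.7, -34.7, -7.7]
ee_rot: [-0.0, 0.856, 0.517, -0.0]
force: [-0.4, 0.2, 0.1]
grip_width: 0.999
grip_force: 0.0
time_s: 37.48
eef_pos: [421.3, -34.9, -6.3]
ee_rot: [0.001, 0.856, 0.518, 0.0]
force: [-3.7, 1.5, 24.4]
grip_width: 0.759
grip_force: 19.8
turn 0.0006 shift -0.0003 -0.0002 0.0007 pos [421.3 -34.9  -6.3] yaw 62.33 t 37.48 q6 0.12 0.7587617383163033
```

```bash
python3 -m pendant '0 0 -0.003 0;0 0 0 0;0 0 -0.02 0;0 0 -0.05 0;0 0 -0.06 0;0 0 -0.06 0;0 0 0 0;0 0 0 0' 0.6 25
python3 - <<'E'
from h import *
np.set_printoptions(precision=1,suppress=True)
c=cap("top")
g=lambda L,z:np.array([ray(c,355+x/3.077,190+y/3.077,z)[:2] for x,y in L])+[1,-2]
G=g([(237,135),(299,160),(232,325),(166,296)],118.5);print(G.tolist(),G.mean(0))
d=G[0]-G[3];print(np.hypot(*d),np.degrees(np.arctan2(*d[::-1])))
E
python3 go.py 403 -314.6 190 62.3
```

```text
time_s: 38.48
eef_pos: [420.3, -34.6, 184.5]
ee_rot: [-0.001, 0.856, 0.517, -0.0]
force: [0.3, -0.3, -1.0]
grip_width: 0.743
grip_force: 28.1
[[488.42234058859526, -322.9613616256708], [467.2043802507886, -377.3246130355251], [325.02545642508807, -312.48944526063576], [348.73550737871005, -255.96877366709145]] [ 407.3 -317.2]
154.92068362098806 -25.621970284546265
turn 0.0003 shift -0.2559 0.1151 -0.0060 pos [420.1 -34.5 184. ] yaw 62.32 t 38.52 q6 0.12 0.7431284627945726
```

```bash
python3 -m pendant '-0.0512 0.023 -0.01 0;-0.0512 0.023 0 0;-0.0512 0.023 0 0;-0.0512 0.023 0 0;-0.0512 0.023 0 0;0 0 0.03 0;0 0 0 0;0 0 0 0;0 0 0 0'
python3 go.py 403.3 -315 113.5 62.3
python3 - <<'E'
from h import *
np.set_printoptions(precision=1,suppress=True)
for n in("top","scene"):
  im=cap(n,f"pics/{n}12.png")["color"].astype(int)
  c=cap(n)
  for q in("copper_bangle","grate"):
    for d in models.boxes_of(n,q)[:3]:print(n,q,d["p"],np.array(d["at"]))
  m=(im[...,0]-im[...,2]>60)&(im[...,0]-im[...,1]>35);u,v=proj(c,[403,-315,165]);m[:int(v)-25]=0;m[int(v)+25:]=0;m[:,:int(u)-25]=0;m[:,int(u)+25:]=0
  ys,xs=np.nonzero(m);print(n,u,v,len(xs),(xs.min(),xs.max(),ys.min(),ys.max()) if len(xs) else "")
E
```

```text
time_s: 39.65
eef_pos: [404.1, -314.7, 166.1]
ee_rot: [0.001, 0.855, 0.518, 0.0]
force: [-0.3, -0.8, 0.0]
grip_width: 0.738
grip_force: 28.0
turn 0.0013 shift -0.0007 -0.0005 0.0526 pos [ 404.1 -314.7  166.1] yaw 62.37 t 39.65 q6 -0.41 0.7380796262235121
top grate 0.86 [ 424.2 -305.8  117.7]
top grate 0.57 [ 406.8 -296.1   70.4]
top 437.00397374162924 265.645801022259 70 (np.int64(423), np.int64(439), np.int64(252), np.int64(270))
scene grate 0.82 [ 396.8 -311.4  118.5]
scene 437.35422759474227 165.0115935004389 26 (np.int64(427), np.int64(439), np.int64(156), np.int64(187))
```

```bash
python3 -m pendant '-0.0007 -0.0005 0.025 0.001;0 0 0.018 0;0 0 0.005 0;0 0 0 0;0 0 0 0'
python3 - <<'E'
from h import *
a=cap("top");b=cap("scene")
f=lambda c:c["color"][:,:,::-1]
cv2.imwrite("pics/z12.png",np.hstack([cv2.resize(f(a)[215:295,395:475],(400,400),interpolation=cv2.INTER_CUBIC),cv2.resize(f(b)[130:210,390:470],(400,400),interpolation=cv2.INTER_CUBIC)]))
E
```

```text
time_s: 40.67
eef_pos: [403.1, -315.6, 118.0]
ee_rot: [0.001, 0.856, 0.517, 0.0]
force: [-0.6, -0.7, -1.2]
grip_width: 0.746
grip_force: 28.0
```

View pics/z12.png

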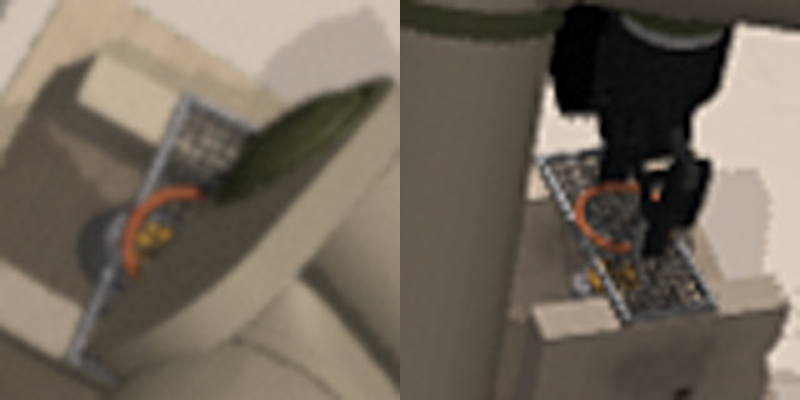

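```bash
python3 -m pendant '0 0 0.003 0;0 0 0.001 0;0 0 0 0;0 0 0 0'
python3 go.py 403.3 -315 112.7 62.3
```

```text
time_s: 41.28
eef_pos: [402.9, -315.3, 113.3]
ee_rot: [0.0, 0.856, 0.517, 0.0]
force: [-0.4, 0.1, -0.1]
grip_width: 0.74
grip_force: 28.0
turn -0.0006 shift 0.0005 0.0002 0.0006 pos [ 402.9 -315.3  113.3] yaw 62.26 t 41.27 q6 -0.41 0.7399297583138106
```

Release, rise straight up, and check by measurement.

```bash
python3 -m pendant '0 0 0 0;0 0 0 0;0 0 0 0;0 0 0 0;0 0 -0.02 0;0 0 -0.05 0;0 0 -0.06 0;0 0 -0.06 0' 1
python3 -m pendant '0.062 0 0 0;0.062 0 0 0;0.062 0 0 0;0.062 0 0 0;0 0 0 0;0 0 0 0'
python3 - <<'E'
from h import *
np.set_printoptions(precision=1,suppress=True)
c=cap("top","pics/top13.png");im=c["color"].astype(int)
m=(im[...,0]-im[...,2]>55)&(im[...,0]-im[...,1]>40)
m[:225]=0;m[295:]=0;m[:,:395]=0;m[:,470:]=0
ys,xs=np.nonzero(m);print(len(xs),xs.min(),xs.max(),ys.min(),ys.max())
P=np.array([ray(c,x,y,121.5)[:2] for x,y in zip(xs,ys)]).astype(np.float32)
ctr=P.mean(0)
for _ in range(5):
  r=np.hypot(*(P-ctr).T);k=(r>25)&(r<38)
  e=cv2.fitEllipse(P[k]);ctr=np.array(e[0])
print(k.sum(),e,ctr+[1,-2])
s=cap("scene","pics/scene13.png")
for r in im[228:292:4,405:470:2]: pass
for q in("copper_bangle","grate","cap"):
  for n in("top","scene"):
    for d in models.boxes_of(n,q)[:2]:print(n,q,round(d["p"],2),np.array(d["at"]))
E
```

```text
time_s: 42.28
eef_pos: [402.6, -315.0, 305.3]
ee_rot: [0.0, 0.856, 0.517, 0.0]
force: [1.1, -0.2, -0.6]
grip_width: 1.003
grip_force: 0.0
time_s: 43.02
eef_pos: [518.1, -96.1, 303.2]
ee_rot: [-0.0, 0.856, 0.517, -0.0]
force: [-0.2, 0.5, 0.2]
grip_width: 1.003
grip_force: 0.0
160 419 442 252 277
160 ((405.13818359375, -312.8971862792969), (59.959136962890625, 60.81913757324219), 67.76199340820312) [ 406.1 -314.9]
top copper_bangle 0.45 [ 405.6 -314.1  124.9]
top copper_bangle 0.23 [ 404.3 -302.4   71.8]
top grate 0.56 [ 403.5 -310.2  116.4]
top cap 0.42 [ 297.7 -221.2   32.7]
scene cap 0.54 [ 285.4 -220.9   30.2]
```

```bash
python3 -c "
from rig import ctrl
print(ctrl.finish_job())"
```

```text
the job is handed in; nothing more can be done
None
```

The hearth is set up as asked and the job is handed in at about 43 s. By my camera measurements the bangle lies flat, with bangle and grate centred over the burner to within about 4 mm; no verdict came back.

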